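# Load a silver tray onto the sprung rails of a saleroom rack

### The arm

A 7-joint arm with a two-finger parallel gripper is mounted at the origin on the work surface. World frame = base frame: x ahead of the robot, y to its left, z up, the work surface at z = 0. Lengths are in m, angles in rad, forces in N, time in s.
With the tool pointing down it reaches from about 0.425 to 0.95 m from the base axis. Payload 4.7 kg.
Tool frame: the origin (TCP) lies midway between the tips of the shut fingers; the grasp point (between the pads) lies 19 mm behind it; z points along the fingers, y is the direction in which the jaws open and shut (so a half turn about z gives the same grasp; the last joint's range is limited). The gripper opens to 87 mm and grips with 3 to 60 N. Pads are 19 mm wide; open, the fingers measure 117 mm over their backs; the gripper's body (75 mm by 190 mm) begins 51 mm behind the grasp point.
Start: joints at [-1.366, 0.469, -0.049, 1.532, 0.024, 1.141, -0.082], TCP at [0.156, 0.657, 0.223] pointing down, gripper open.
Joint ranges: [-2.59, 2.59], [-0.33, 1.99], [-1.39, 1.29], [0.1, 2.45], [-1.04, 4.18], [0.21, 1.99], [-2.66, 2.66]. Speed limits (rad/s): [2.57, 2.57, 3.14, 3.14, 3.14, 3.14, 3.14].

### API

Orientations are given as a unit quaternion [w, x, y, z].
In Python, from rig import sensors, snapshot, camera_params, bot gives the robot as it stands.
- The arm moves only by the tool jog_arm, never from a script. Its argument "motion" is a list of rows, each a list of 4 numbers: the shift along the world's x, y, z in mm, then the turn about the world's z in degrees. A call has 1 to 8 rows; each row is the pose to reach, as a shift and turn from the pose commanded when the call began; what a row does not reach only later rows make up. A row lasts 1/12 s, in which the tool goes at most 41.7 mm and 7.16 degrees, less where a joint would pass 70% of its speed; a pose out of reach is approached as far as the arm can. A call with a gripper value outside its range is refused whole. "hand" is the closure, from -1 (fully open) to 1 (shut), set as the call begins (left out, the last holds). The fingers move at their own pace and stop on an object; "force" is the grip in N (left out, the last holds). Time passes only in rows, so rows that repeat a pose let the fingers close. It gives the time, the measured TCP pose, the force and the opening at its end, in the units of the state.
- sensors.read_state(): the state, without advancing time (a new reading comes with each control period).
- snapshot(name): name is "side" or "top" or "wrist"; returns the picture (420x560x3 uint8, blue, green, red); there is no depth.
- camera_params(name): a dict with "fovy" (degrees; the focal length in pixels is half the picture's height over the tangent of half this angle, whatever the lens; pixels are square), "cx", "cy" (the principal point, pixels), "world_from_camera" (4x4, takes a point from camera to world coordinates); the wrist camera has in their place "T_tool_cam" (4x4, takes a point from camera to tool coordinates, whose origin is the TCP and whose axes are the flange's). Camera axes: x right, y up, looking along -z (the intrinsics and any distortion apply to the point x, -y, -z); pixel columns grow to the right and rows downward; lengths in m; the calibration is good to about 2 mm. A picture is of the moment at which its call begins: read the wrist's pose just before it. camera_params takes no time and is no camera call.
- bot.close_job(): hands the job in, once; it reports no verdict.
The state is a dict: "time_s": time; "joint_pos": joint angles; "joint_velocities": joint speeds; "joint_efforts": joint torques, N m; "tcp_pos": TCP position; "orientation": TCP orientation; "ft_force": force on the tool from outside, world axes, zero at the start; "torque": the same for the moment, N m; "width": opening from 0.0 (shut) to 1.0 (fully open).
Only numpy, scipy, OpenCV 4.12 (cv2) and the standard library are available. Lean on these libraries where they do the work, as an engineer would, in place of code of your own. Each camera call takes 0.05 s, during which the arm holds its last target. There are 200 camera calls.

### The job

Put the silver serving tray away on the middle pair of rails, the one with green ends, of the metal tray rack: carry it in over the green front lips, press it back against the orange spring bar until you feel the bar come up firm at the end of its travel, then let it down behind the lips and let go, so that it lies flat on the rails, held snugly between the spring bar and the lips. Do not ram it, and leave the other loose pieces where they are.

Things in the scene. Friction and masses are not known exactly. Their poses are not given: they have to be found in the camera images.
- tray: Silver rectangular serving tray, 150 mm deep (its x) by 200 mm wide (its y), rim walls 16 mm high, floor 4 mm, about 0.26 kg (varies by a fifth), one black handle in the middle of its -x edge. Origin at the centre of its underside; z up; x points from the handle edge to the far edge, which goes into the rack first. It stays where it is in the hand only roughly: it may sag or turn a little.
- tray_grip (a point): Point to grip on the handle, 100 mm from tray centre to -x, 41 mm above its underside; axes as the tray's. The handle is a bar 14 mm thick (tray y), 24 mm wide, 60 mm long, leaning 40 degrees from vertical away from the tray (up and to -x); this point is 41 mm up it. Grip across the 14 mm with the tool leaning likewise; the weight hangs about 90 mm ahead, so grip hard (50 N holds it).
- rails: Aluminium cassette of three rail pairs, fixed while you work. Origin midway between left and right rails at its foot; x points into the rack (the way trays slide in), z up. Ledge tops 30, 100 and 170 mm above the origin; only the middle pair (green ends) is wanted. Ledges run from x = -83 to 110 mm; upright side flanges stand 106 mm to each side (6 mm of play each side of the tray).
- mid_seat (a point): Where the tray's origin belongs: centre of the middle rail pair at the height of its ledge tops; axes as the rails', tray x along this x. A green lip 8 mm high, from x = -83 to -75 mm, stands on each ledge's front end. A tray seated here has its front edge against the lips' inner face and holds the spring bar pressed in by 5 to 30 mm.
- label_bar (a point): Centre of the blank white label bar, 232 mm long (y), 22 mm high, 6 mm thick, across the rack's front, 62 mm in front of (-x) and 125 mm above mid_seat. It stands above and just behind the tray handle, so an upright gripper's body runs into it; one leaning back 30 to 45 degrees (fingers pointing into the rack and down) fits.
- spring_bar (a joint): Travel in m of the orange spring bar (slippery nylon, 170 by 14 mm) behind the middle level, centred 11 mm above the ledge tops, moving along rails +x. Its mount is set to another depth each time: at 0 its face lies 45 to 70 mm behind mid_seat, unmeasured. It resists with 3 N at 0 to 9 N at 33 mm, its firm stop (tray then 3 to 28 mm past its seat). Damped: push slowly, 12 to 25 N tells it is firm.
- rack: Dark steel frame on skids that carries the cassette: four posts 310 mm high at 60 mm in front of and behind its origin and 122 mm to either side; 260 mm wide and 200 mm deep over all. Origin on the table below the middle; x into the rack.
- brass_platter: Brass platter, 135 by 192 mm, lying on the lowest rails (white ends); leave it there.
- tankard: Dark pewter tankard, 84 mm across, 105 mm high; origin under its centre.
- sugar_bowl: Metal bowl, 90 mm across, 50 mm high; origin under its centre.
- tea_caddy: Copper tea caddy with brass lid, 68 mm across, 110 mm high; origin under its centre.
- wooden_box: Dark wooden box, 110 by 80 by 50 mm; origin under its centre.

How it is judged:
On the way, in this order (a step that is already met when the one before it is completed fails the run):
1. the tray is lifted clear of the table (height (world z) of tray above 0.04 m), for 0.2 s.
2. at the middle level, the tray presses the spring bar back to its firm stop: in by more than 32 mm, with more than 10 N (contact force between tray and spring_bar above 10 N and value of joint spring_bar above 0.032 m and z of tray in the frame of mid_seat between -0.005 and 0.03 m), for 0.1 s.
At the end, for the whole second after the job is handed in: The tray lies flat and still on the middle rails behind the green lips: its origin within 3 mm (front), 4 mm (back), 9 mm (sideways) and 3 mm (height) of mid_seat, in line with the rails within 0.06 rad and level within 0.03 rad, the spring bar pressed in 3 to 32 mm by it (x of tray in the frame of mid_seat between -0.003 and 0.004 m and y of tray in the frame of mid_seat between -0.009 and 0.009 m and z of tray in the frame of mid_seat between -0.003 and 0.003 m and angle between the x axis of tray and the x axis of mid_seat, either way round below 0.06 rad and angle between tray's own z axis and vertical below 0.03 rad and value of joint spring_bar between 0.003 and 0.032 m and linear speed of tray below 0.01 m/s); the robot touches nothing.
It fails at once if the tray is rammed: more than 35 N against the spring bar or 45 N against the rails (contact force between tray and spring_bar above 35 N or contact force between tray and rails above 45 N).
It fails at once if the tankard, bowl, caddy, wooden box or brass platter is moved by more than 25 mm (distance of any of brass_platter, tankard, sugar_bowl, tea_caddy, wooden_box from where it was at the start of the episode above 0.025 m).
It also fails if it takes over 54 s, if anything falls off the work surface, if the arm or the gripper's body presses on something with over 40 N, if the wrist force passes 120 N, or if a joint passes its speed limit or range.

## Working session

There is one attempt and no reset: what is moved stays moved. The work goes in short steps, Python scripts to look and compute and a tool call to move; the robot and the scene stay as the last step left them, time stands still between calls to the robot, and variables do not carry over. Pictures are saved under pics/ and viewed, about 8 in all and at most 12, crops included, and the job is handed in when it is done.

Besides the shell and the picture viewer there is one more tool, called as a command line: name --pt "numbers of a row" for each row, then --argument value for the rest. jog_arm: Moves the arm, as the interface text tells. Its arguments: {"type":"object","properties":{"motion":{"type":"array"},"hand":{"type":"number"},"force":{"type":"number"}},"required":["motion"]}

```bash
ls; mkdir -p pics
python3 - <<'E'
from rig import sensors,snapshot,camera_params,bot
import cv2,numpy as np
np.set_printoptions(precision=4,suppress=True)
print(sensors.read_state())
for n in ["side","top","wrist"]:
    print(n,camera_params(n)); cv2.imwrite(f"pics/{n}0.png",snapshot(n))
E
```

```text
pics
{'time_s': 0.0, 'joint_pos': array([-1.3659,  0.4694, -0.0486,  1.5337,  0.0241,  1.141 , -0.0823]), 'joint_velocities': array([-0.001 , -0.0011,  0.0014,  0.0021,  0.001 , -0.0008, -0.0012]), 'joint_efforts': array([  0.0006, -50.7972,  -0.0805, -23.615 ,  -0.0613,   0.0378,
         0.0002]), 'tcp_pos': array([0.1562, 0.6561, 0.2215]), 'orientation': array([-0.0001,  0.1166,  0.9932, -0.0009]), 'ft_force': array([-0.6941,  0.178 , -0.0702]), 'torque': array([-0.064 , -0.0354, -0.0519]), 'width': 0.9956336519829165}
side {'fovy': 47.27644454104315, 'cx': 280.6803480623202, 'cy': 210.96819632466944, 'world_from_camera': array([[ 0.9616,  0.181 , -0.2063,  0.3326],
       [-0.2744,  0.6379, -0.7196, -0.9359],
       [ 0.0013,  0.7485,  0.6631,  1.0218],
       [ 0.    ,  0.    ,  0.    ,  1.    ]])}
top {'fovy': 50.00762290125913, 'cx': 283.17658887578386, 'cy': 208.23610087383858, 'world_from_camera': array([[-0.0289,  0.9964, -0.0793,  0.4869],
       [-0.9996, -0.0287,  0.0036, -0.0471],
       [ 0.0013,  0.0794,  0.9968,  1.4817],
       [ 0.    ,  0.    ,  0.    ,  1.    ]])}
wrist {'fovy': 70.55089565577596, 'cx': 277.69910428172403, 'cy': 211.28068564988843, 'T_tool_cam': array([[ 0.0001,  0.9571,  0.2897,  0.0795],
       [ 1.    , -0.    , -0.0001,  0.0009],
       [-0.0001,  0.2897, -0.9571, -0.1619],
       [ 0.    ,  0.    ,  0.    ,  1.    ]])}
```

View pics/top0.png

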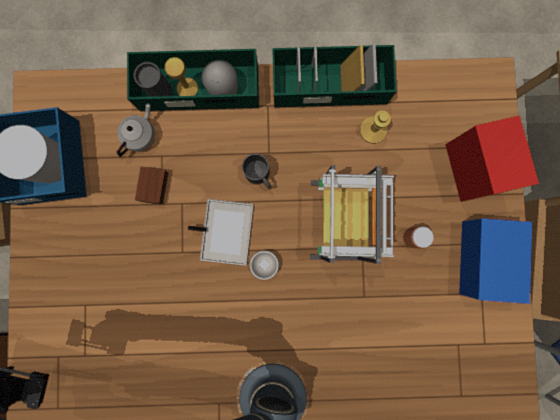

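View pics/side0.png

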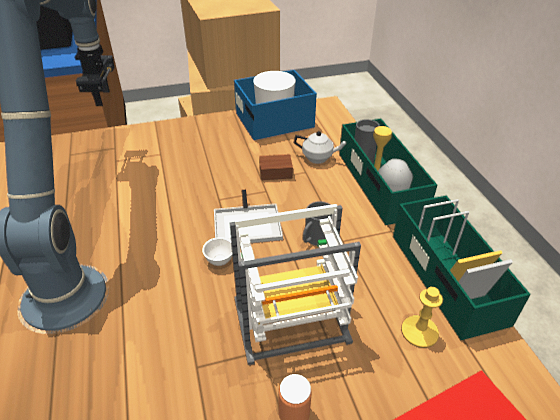

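```bash
cat > h.py <<'E'
import numpy as np,cv2
from rig import sensors,snapshot,camera_params,bot
np.set_printoptions(precision=4,suppress=True)
def cam(n,T=None):
    c=camera_params(n); f=210/np.tan(np.radians(c["fovy"]/2))
    return f,c["cx"],c["cy"],(c["world_from_camera"] if T is None else T@c["T_tool_cam"])
def ray(C,p):
    f,cx,cy,W=C; d=W[:3,:3]@np.array([(p[0]-cx)/f,-(p[1]-cy)/f,-1]); return W[:3,3],d
def atz(C,p,z):
    o,d=ray(C,p); return o+d*(z-o[2])/d[2]
def proj(C,P):
    f,cx,cy,W=C; q=(np.asarray(P)-W[:3,3])@W[:3,:3]; return np.array([cx-f*q[...,0]/q[...,2],cy+f*q[...,1]/q[...,2]]).T
def tri(C1,p1,C2,p2):
    (o1,d1),(o2,d2)=ray(C1,p1),ray(C2,p2)
    s=np.linalg.lstsq(np.c_[d1,-d2],o2-o1,rcond=None)[0]; a,b=o1+s[0]*d1,o2+s[1]*d2
    return (a+b)/2,np.linalg.norm(a-b)
E
python3 - <<'E'
import cv2
a=cv2.imread('pics/top0.png')[150:290,180:400]; cv2.imwrite('pics/a.png',cv2.resize(a,None,fx=3.6,fy=3.6,interpolation=3))
b=cv2.imread('pics/side0.png')[180:365,195:385]; cv2.imwrite('pics/b.png',cv2.resize(b,None,fx=3.2,fy=3.2,interpolation=3))
E
```

```text
(no output)
```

View pics/a.png

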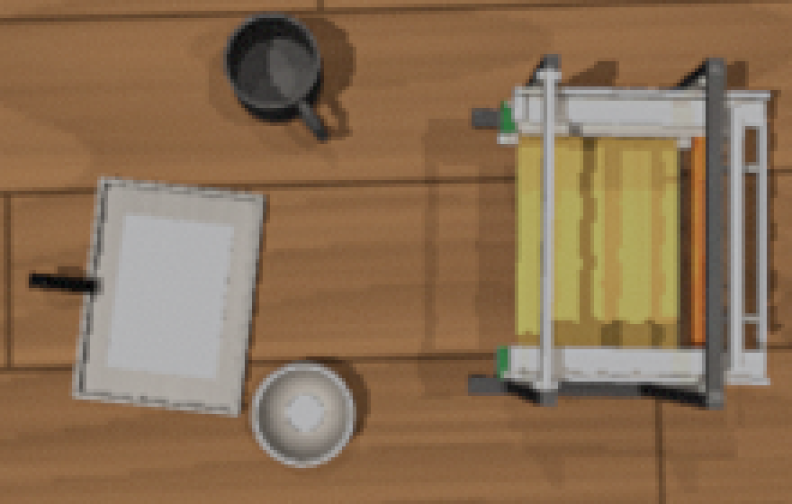

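View pics/b.png

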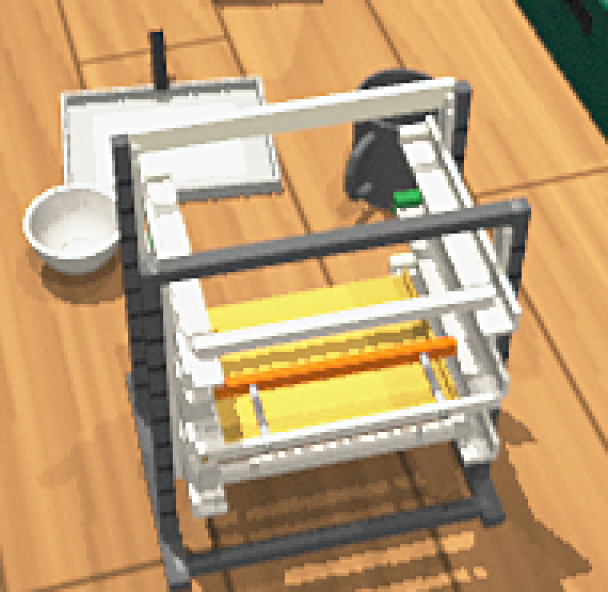

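Run:
```python
from h import *
from scipy.optimize import least_squares as ls
t=lambda p:(180+p[0]/3.6-.36,150+p[1]/3.6-.36); s=lambda p:(195+p[0]/3.2-.34,180+p[1]/3.2-.34)
CT,CS=cam("top"),cam("side")
c=np.array([atz(CT,t(p),.017) for p in [(101,178),(265,192),(238,416),(73,398)]])
print("tray",c, np.linalg.norm(c-np.roll(c,-1,0),axis=1), c.mean(0))
d=c[1]-c[0]+c[2]-c[3]; e=c[0]-c[3]+c[1]-c[2]
print("yaw deg",np.degrees(np.arctan2(d[1],d[0])),np.degrees(np.arctan2(e[1],e[0]))-90)
for z in (.03,.05): print("handle tip",atz(CT,t((30,281)),z))
for n,a,b in [("barL",(546,390),(135,138)),("barR",(548,68),(450,84)),("green",(507,118),(407,197)),
  ("rearpostL",(712,402),(152,270)),("rearpostR",(715,62),(525,205)),("frontpostL",(546,400),(122,138)),("frontpostR",(549,58),(463,84))]:
    print(n,*tri(CT,t(a),CS,s(b)))
print([atz(CT,t(p),z) for p,z in [((250,65),.1),((275,70),0.1),((305,414),.04)]])
```

```text
tray [[0.6406 0.1933 0.017 ]
 [0.6236 0.0448 0.017 ]
 [0.4225 0.0738 0.017 ]
 [0.4429 0.2215 0.017 ]] [0.1495 0.2032 0.1491 0.1998] [0.5324 0.1333 0.017 ]
yaw deg -97.19180013625682 -98.16179020298445
handle tip [0.5485 0.2561 0.03  ]
handle tip [0.5476 0.2519 0.05  ]
barL [ 0.4497 -0.1727  0.3084] 0.004412204396679626
barR [ 0.6792 -0.1817  0.3109] 0.0037719309580716725
green [ 0.6612 -0.162   0.1836] 0.002446724948142778
rearpostL [ 0.4363 -0.292   0.3062] 0.0018538170668142841
rearpostR [ 0.6826 -0.3049  0.3083] 0.00023790798075264222
frontpostL [ 0.4417 -0.1721  0.31  ] 0.002707155776366748
frontpostR [ 0.6876 -0.1831  0.3099] 0.0019616262476827026
[array([0.726 , 0.0499, 0.1   ]), array([0.721 , 0.0285, 0.1   ]), array([0.4236, 0.0127, 0.04  ])]
```

jog_arm --pt "24 -26 0 -5" --pt "48 -53 0 -10" --pt "73 -80 0 -16" --pt "97 -106 0 -21" --pt "122 -133 0 -26" --pt "146 -159 0 -32" --pt "170 -186 0 -37" --pt "195 -212 0 -42" --hand -1 --force 60

```text
time_s: 0.82
tcp_pos: [0.352, 0.443, 0.2225]
orientation: [-0.0, 0.467, 0.884, -0.0]
ft_force: [-0.1, 0.6, 0.2]
width: 1.0
```

jog_arm --pt "24 -26 0 -5" --pt "48 -53 0 -10" --pt "73 -80 0 -16" --pt "97 -106 0 -21" --pt "122 -133 0 -26" --pt "146 -159 0 -32" --pt "170 -186 0 -37" --pt "195 -212 0 -42"

```text
time_s: 1.48
tcp_pos: [0.5469, 0.2311, 0.2225]
orientation: [-0.0, 0.753, 0.658, -0.0]
ft_force: [0.2, 0.7, -1.5]
width: 1.003
```

jog_arm --pt "0 0 -30 0" --pt "0 0 -60 0" --pt "0 0 -90 0" --pt "0 0 -100 0" --pt "0 0 -100 0"

```text
time_s: 1.9
tcp_pos: [0.5442, 0.2319, 0.1198]
orientation: [-0.001, 0.751, 0.66, -0.003]
ft_force: [0.4, -0.0, -0.4]
width: 1.0
```

```bash
cat >> h.py <<'E'
from scipy.spatial.transform import Rotation as R
def tool():
    s=sensors.read_state(); T=np.eye(4); q=s["orientation"]; T[:3,:3]=R.from_quat([*q[1:],q[0]]).as_matrix(); T[:3,3]=s["tcp_pos"]; return s,T
E
python3 - <<'E'
from h import *
s,T=tool(); im=snapshot("wrist"); C=cam("wrist",T)
print(s["time_s"],T,s["joint_pos"])
c=np.array([.5324,.1333,0]); a=np.radians(-97.7); X=np.array([np.cos(a),np.sin(a),0]);Y=np.array([-X[1],X[0],0])
g=lambda x,y,z:c+x*X+y*Y+np.array([0,0,z])
for p in [g(-.1,0,.041),g(-.075,.1,.018),g(-.075,-.1,.018),g(-.1122,0,.0556),g(-.1034,.007,.0634),g(-.1034,-.007,.0634)]:
    uv=proj(C,p); print(uv); 
    if 0<uv[0]<560 and 0<uv[1]<420: cv2.circle(im,tuple(int(round(v)) for v in uv),3,(0,0,255),1)
cv2.imwrite("pics/w1.png",im)
E
```

```text
1.9 [[ 0.1285  0.9917 -0.0055  0.5442]
 [ 0.9917 -0.1285 -0.0031  0.2319]
 [-0.0038 -0.0051 -1.      0.1198]
 [ 0.      0.      0.      1.    ]] [-0.7691  0.4629  0.3925  1.8541 -0.2238  0.8742 -0.3972]
[279.5682 218.9447]
[384.48   236.9099]
[174.4779 235.4138]
[279.6966 210.2253]
[288.6208 224.0182]
[270.6283 223.8925]
```

View pics/w1.png

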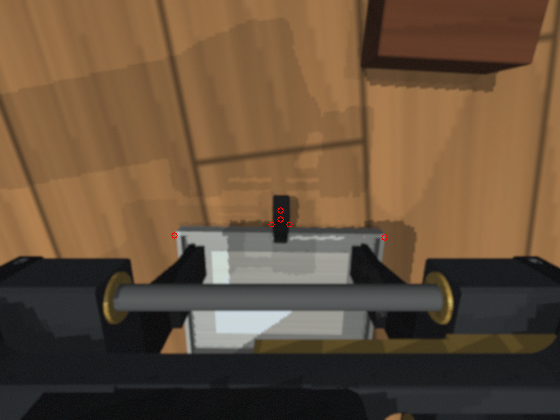

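Run:
```python
from h import *
s,T=tool(); C=cam("wrist",T)
c=np.array([.5324,.1333,0]); a=np.radians(-97.7); X=np.array([np.cos(a),np.sin(a),0]);Y=np.array([-X[1],X[0],0])
g=lambda x,y,z:c+x*X+y*Y+np.array([0,0,z]); loc=lambda P:(np.dot(P-c,X),np.dot(P-c,Y))
for p in [g(-.1214,0,.0479),g(-.103,0,.0633),g(-.077,0,.016),g(-.075,0,0)]: print(proj(C,p))
print("edge corners local",[loc(atz(C,p,z)) for p in [(181,229),(384,231)] for z in (.016,.02)])
print("tip local",[loc(atz(C,(281,196),z)) for z in (.048,)],[loc(atz(C,(281,241),z)) for z in (.06,)])
```

```text
[277.6228 197.0762]
[277.4537 224.5772]
[277.4349 233.6374]
[277.4657 229.7675]
edge corners local [(np.float64(-0.08118196910421635), np.float64(-0.09266048047849731)), (np.float64(-0.08267334308375167), np.float64(-0.09127375592086089)), (np.float64(-0.08035773380672367), np.float64(0.10243289050894515)), (np.float64(-0.08186142345562623), np.float64(0.10090454280490403))]
tip local [(np.float64(-0.12234796353524444), np.float64(0.002754546903002118))] [(np.float64(-0.08771220766609779), np.float64(0.00295458361665456))]
```

jog_arm --pt "4 2 -25 0" --pt "4 2 -50 0" --pt "4 2 -75 0" --pt "4 2 -90 0" --pt "4 2 -98 0" --pt "4 2 -98 0" --pt "4 2 -98 0"

```text
time_s: 2.53
tcp_pos: [0.5516, 0.2352, 0.0261]
orientation: [0.0, 0.751, 0.66, 0.001]
ft_force: [-0.4, -0.2, 0.6]
width: 0.997
```

jog_arm --pt "0 0 0 0" --pt "0 0 0 0" --pt "0 0 0 0" --pt "0 0 0 0" --pt "0 0 0 0" --pt "0 0 0 0" --pt "0 0 0 0" --pt "0 0 0 0" --hand 1 --force 60

```text
time_s: 3.2
tcp_pos: [0.5503, 0.2347, 0.0246]
orientation: [0.0, 0.751, 0.66, 0.0]
ft_force: [-0.6, -0.3, 0.2]
width: 0.477
```

jog_arm --pt "0 0 0 0" --pt "0 0 0 0" --pt "0 0 0 0" --pt "0 0 0 0" --pt "0 0 0 0" --pt "0 0 0 0" --pt "0 0 0 0" --pt "0 0 0 0"

```text
time_s: 3.87
tcp_pos: [0.5497, 0.2348, 0.0245]
orientation: [-0.0, 0.751, 0.66, -0.0]
ft_force: [-2.8, 0.3, 1.5]
width: 0.161
```

jog_arm --pt "0 0 5 0" --pt "0 0 10 0" --pt "0 0 20 0" --pt "0 0 35 0" --pt "0 0 50 0" --pt "0 0 65 0" --pt "0 0 80 0" --pt "0 0 80 0"

```text
time_s: 4.53
tcp_pos: [0.5531, 0.2352, 0.1084]
orientation: [0.001, 0.751, 0.66, 0.004]
ft_force: [0.2, -0.5, -2.4]
width: 0.158
```

Run:
```python
from h import *
s,T=tool(); print(s["time_s"],s["tcp_pos"],s["ft_force"],s["torque"],s["width"],s["joint_pos"])
w=snapshot("wrist"); a=snapshot("side")[150:290,180:367]; 
cv2.imwrite("pics/c.png",np.hstack([cv2.resize(w,(400,300)),cv2.resize(a,(400,300),interpolation=3)]))
```

```text
4.5333 [0.5531 0.2352 0.1084] [ 0.1787 -0.5418 -2.4229] [ 0.1064 -0.0633 -0.0032] 0.1579084530401297 [-0.7618  0.4848  0.3881  1.8506 -0.2385  0.8438 -0.3855]
```

View pics/c.png

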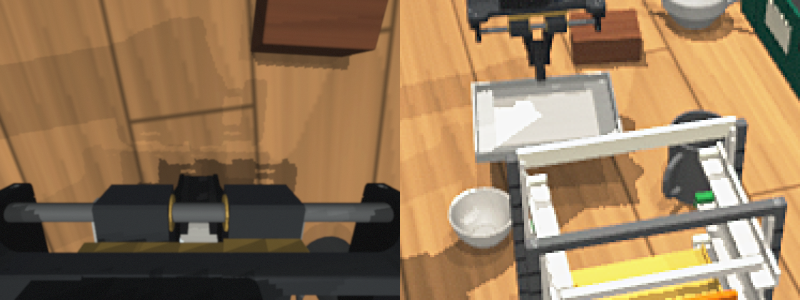

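jog_arm --pt "0 0 15 0" --pt "0 0 30 0" --pt "0 0 48 0" --pt "0 0 66 1" --pt "2 0 84 2" --pt "4 0 98 3" --pt "6 -6 108 4" --pt "8 -16 113 5"

```text
time_s: 5.3
tcp_pos: [0.5584, 0.2196, 0.2179]
orientation: [-0.0, 0.721, 0.693, 0.0]
ft_force: [0.2, 0.2, -3.0]
width: 0.155
```

jog_arm --pt "2 -20 0 0" --pt "4 -40 0 0" --pt "6 -60 0 0" --pt "8 -85 0 0" --pt "10 -110 0 0" --pt "12 -135 0 0" --pt "14 -150 0 0" --pt "14 -156 0 0"

```text
time_s: 5.97
tcp_pos: [0.5718, 0.0583, 0.2167]
orientation: [0.0, 0.724, 0.69, -0.001]
ft_force: [0.4, -0.9, -2.2]
width: 0.158
```

jog_arm --pt "0 0 0 0" --pt "0 0 0 0" --pt "0 0 0 0"

```text
time_s: 6.22
tcp_pos: [0.572, 0.0645, 0.2171]
orientation: [-0.001, 0.721, 0.693, -0.0]
ft_force: [0.5, 0.2, -2.0]
width: 0.156
```

Run:
```python
from h import *
s,T=tool(); print(s["time_s"],T,s["ft_force"],s["torque"],s["width"],s["joint_pos"])
t=snapshot("top")[160:280,230:390]; a=snapshot("side")[170:310,180:367]
cv2.imwrite("pics/d.png",np.hstack([cv2.resize(t,(400,300),interpolation=3),cv2.resize(a,(400,300),interpolation=3)]))
```

```text
6.2167 [[ 0.0394  0.9992 -0.0009  0.572 ]
 [ 0.9992 -0.0394  0.0008  0.0645]
 [ 0.0008 -0.001  -1.      0.2171]
 [ 0.      0.      0.      1.    ]] [ 0.4636  0.1849 -2.0471] [ 0.1673 -0.0028 -0.0504] 0.15616094310192977 [-0.5507  0.3284  0.4664  1.8034 -0.169   1.0498 -0.0606]
```

View pics/d.png

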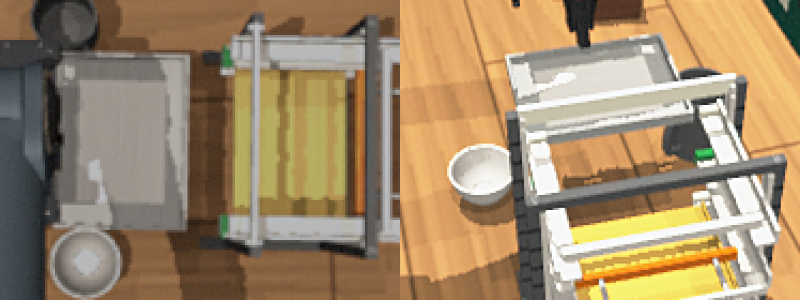

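Run:
```python
from h import *
t=lambda p:(230+p[0]/2.5-.3,160+p[1]/2.5-.3); s=lambda p:(180+p[0]/2.139-.27,170+p[1]/2.143-.27)
CT,CS=cam("top"),cam("side")
seat=np.array([.562,-.239,.1745]); a=np.radians(-92.4); X=np.array([np.cos(a),np.sin(a),0]);Y=np.array([-X[1],X[0],0])
l=lambda P:np.array([(P-seat)@X,(P-seat)@Y,P[2]-seat[2]])
for n,p,q in [("farR",(189,54),(278,74)),("backR",(66,52),(260,34)),("backL",(52,226),(107,53))]:
    P,e=tri(CT,t(p),CS,s(q)); print(n,l(P),e)
for z in (.2,.21): print(z,"top only",[l(atz(CT,t(p),z)) for p in [(189,54),(184,230),(66,52)]])
print("greens",l(tri(CT,t((227,56)),CS,s((305,154)))[0]),[l(atz(CT,t(p),.1825)) for p in [(227,56),(224,226)]])
P=tool()[1][:3,3];print("tcp",l(P))
```

```text
farR [-0.1303  0.0813  0.0918] 0.013773088084998742
backR [-0.2663  0.094   0.0408] 0.003618070844110091
backL [-0.2784 -0.1009  0.0372] 0.0001263895809175293
0.2 top only [array([-0.1257,  0.0975,  0.0255]), array([-0.1296, -0.1037,  0.0255]), array([-0.2669,  0.0979,  0.0255])]
0.21 top only [array([-0.1262,  0.0961,  0.0355]), array([-0.13  , -0.1035,  0.0355]), array([-0.2663,  0.0965,  0.0355])]
greens [-0.0809  0.0971  0.0077] [array([-0.0807,  0.0982,  0.008 ]), array([-0.0828, -0.0988,  0.008 ])]
tcp [-0.3036 -0.0026  0.0428]
```

Run:
```python
from h import *
seat=np.array([.562,-.239,.1745]); a=np.radians(-92.4); X=np.array([np.cos(a),np.sin(a),0]);Y=np.array([-X[1],X[0],0])
CS=cam("side"); im=snapshot("side"); x0,y0,k=220,165,6.5
w=cv2.resize(im[y0:y0+92,x0:x0+120],None,fx=k,fy=k,interpolation=2)
for z,c in [(0,(0,0,255)),(.02,(0,255,0)),(.036,(255,0,0))]:
    u=np.array([proj(CS,seat+xx*X+yy*Y+[0,0,z]) for xx,yy in [(-.126,.098),(-.128,-.102),(-.278,-.102),(-.276,.098)]])
    cv2.polylines(w,[np.int32(np.round((u-[x0,y0]+.5)*k))],True,c,1)
cv2.imwrite("pics/e.png",w)
```

```text
(no output)
```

View pics/e.png

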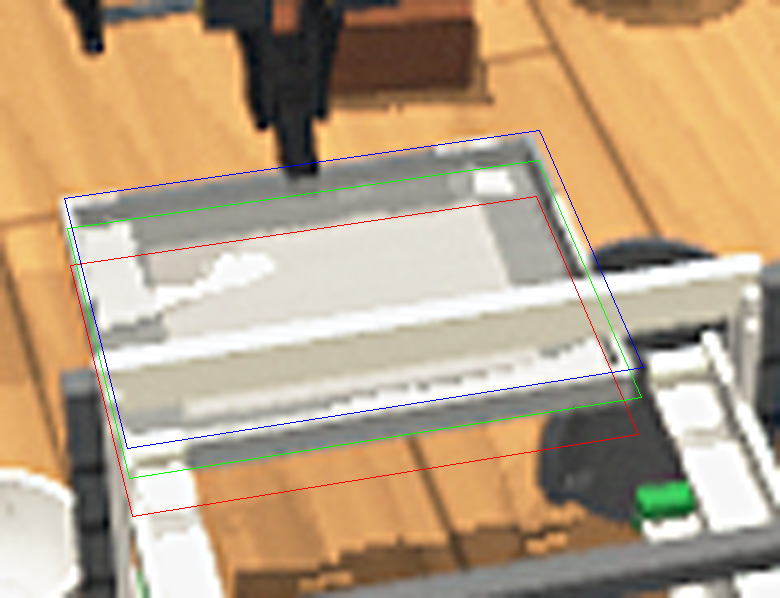

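jog_arm --pt "1 -5 0 0.7" --pt "2 -15 0 0.7" --pt "2 -25 0 0.7" --pt "2 -37 0 0.7" --pt "1 -50 0 0.7" --pt "1 -60 0 0.7" --pt "0 -68 0 0.7" --pt "0 -70 0 0.7"

```text
time_s: 7.03
tcp_pos: [0.5719, -0.0101, 0.2177]
orientation: [0.0, 0.719, 0.695, -0.0]
ft_force: [-1.1, -0.5, -2.4]
width: 0.155
```

jog_arm --pt "0 -5 0 0" --pt "-1 -14 0 0" --pt "-1 -24 0 0" --pt "-2 -34 0 0" --pt "-2 -44 0 0" --pt "-3 -54 0 0" --pt "-3 -62 0 0" --pt "-3 -65 0 0"

```text
time_s: 7.7
tcp_pos: [0.5691, -0.0746, 0.2177]
orientation: [0.0, 0.718, 0.696, -0.0]
ft_force: [0.2, 0.7, -2.7]
width: 0.158
```

jog_arm --pt "0 -5 0 0" --pt "0 -10 0 0" --pt "-1 -16 0 0" --pt "-1 -22 0 0" --pt "-2 -28 0 0" --pt "-2 -33 0 0" --pt "-2 -37 0 0" --pt "-2 -40 0 0"

```text
time_s: 8.37
tcp_pos: [0.5673, -0.113, 0.2176]
orientation: [0.0, 0.718, 0.696, 0.0]
ft_force: [-0.6, 0.2, -1.9]
width: 0.153
```

Run:
```python
from h import *
seat=np.array([.562,-.239,.1745]); a=np.radians(-92.4); X=np.array([np.cos(a),np.sin(a),0]);Y=np.array([-X[1],X[0],0])
s,T=tool(); P=T[:3,3]-seat; print(s["time_s"],P@X,P@Y,P[2],s["ft_force"],s["torque"],s["width"])
t=snapshot("top")[165:275,240:395]; a=snapshot("side")[180:310,225:365]; CS=cam("side")
cv2.imwrite("pics/f.png",np.hstack([cv2.resize(t,(400,284),interpolation=3),cv2.resize(a,(306,284),interpolation=3)]))
```

```text
8.3667 -0.12612767550710438 1.8623787101396004e-05 0.04309923417189887 [-0.5617  0.2223 -1.8864] [0.0983 0.068  0.0117] 0.1531881421297667
```

View pics/f.png

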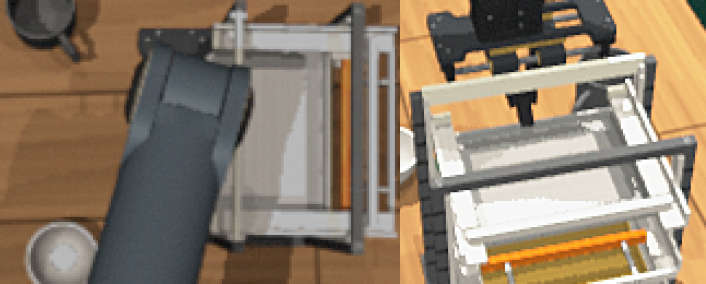

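jog_arm --pt "0 -2 -2 0" --pt "0 -4 -4 0" --pt "0 -6 -6 0" --pt "0 -6 -8 0" --pt "0 -6 -9 0" --pt "0 -6 -10 0" --pt "0 -6 -10 0"

```text
time_s: 9.05
tcp_pos: [0.5675, -0.1174, 0.211]
orientation: [-0.001, 0.717, 0.697, 0.001]
ft_force: [-7.9, 5.5, 18.4]
width: 0.159
```

jog_arm --pt "0 0 -1 0" --pt "0 0 -2 0" --pt "0 0 -2 0"

```text
time_s: 9.3
tcp_pos: [0.5675, -0.1168, 0.2102]
orientation: [-0.001, 0.717, 0.697, 0.002]
ft_force: [-10.2, 7.1, 25.6]
width: 0.159
```

jog_arm --pt "0 0 2 0" --pt "0 0 4 0" --pt "0 0 4 0" --pt "0 0 4 0"

```text
time_s: 9.63
tcp_pos: [0.5678, -0.1178, 0.2107]
orientation: [0.0, 0.717, 0.697, 0.001]
ft_force: [-2.6, 3.2, 7.7]
width: 0.154
```

Run:
```python
from h import *
seat=np.array([.562,-.239,.1745]); a=np.radians(-92.4); X=np.array([np.cos(a),np.sin(a),0]);Y=np.array([-X[1],X[0],0])
s,T=tool(); P=T[:3,3]-seat; print(s["time_s"],P@X,P@Y,P[2],s["ft_force"],s["torque"],s["width"])
CS=cam("side"); im=snapshot("side"); x0,y0,k=230,195,6
w=cv2.resize(im[y0:y0+98,x0:x0+130],None,fx=k,fy=k,interpolation=2)
d=P@X+.1016
for z,c in [(.008,(0,0,255)),(.024,(255,0,0))]:
    u=np.array([proj(CS,seat+xx*X+yy*Y+[0,0,z]) for xx,yy in [(d+.075,.1),(d+.075,-.1),(d-.075,-.1),(d-.075,.1)]])
    cv2.polylines(w,[np.int32(np.round((u-[x0,y0]+.5)*k))],True,c,1)
cv2.imwrite("pics/g.png",w)
```

```text
9.6333 -0.12135775305597878 0.0007322816195956955 0.03620983290227697 [-2.5661  3.2253  7.6708] [ 0.4765  0.7964 -0.0787] 0.15351464468685094
```

View pics/g.png

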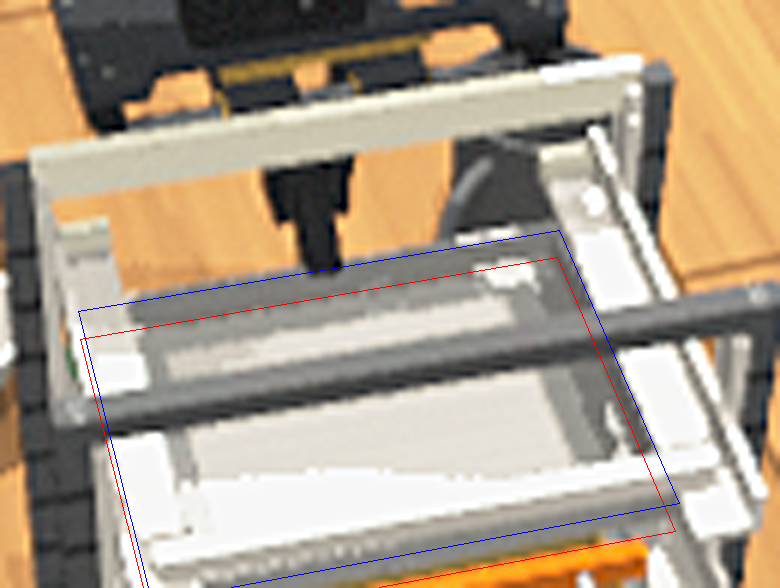

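jog_arm --pt "0 0 1 0" --pt "0 0 1 0" --pt "0 0 1 0" --pt "0 0 1 0" --pt "0 0 1 0" --pt "0 0 1 0" --pt "0 0 1 0" --pt "0 0 1 0" --hand 0.3

```text
time_s: 10.35
tcp_pos: [0.5673, -0.1184, 0.2105]
orientation: [0.0, 0.718, 0.697, -0.0]
ft_force: [0.0, 0.5, -0.1]
width: 0.348
```

jog_arm --pt "0 8 1 0" --pt "0 18 1 0" --pt "1 28 1 0" --pt "2 38 1 0" --pt "2 48 1 0" --pt "2 52 1 0" --pt "2 52 1 0" --pt "2 52 1 0"

```text
time_s: 11.02
tcp_pos: [0.5693, -0.0661, 0.2116]
orientation: [0.0, 0.717, 0.697, -0.0]
ft_force: [-0.1, -1.6, -0.0]
width: 0.349
```

Run:
```python
from h import *
seat=np.array([.562,-.239,.1745]); a=np.radians(-92.4); X=np.array([np.cos(a),np.sin(a),0]);Y=np.array([-X[1],X[0],0])
s,T=tool(); P=T[:3,3]-seat; print(s["time_s"],P@X,P@Y,P[2],s["ft_force"],s["torque"],s["width"])
CW=cam("wrist",T); im=snapshot("wrist"); b=snapshot("side")[195:293,230:360]
for d in (-.02,):
  for q in [(-.1214,0,.0479),(-.103,0,.0633),(-.075,.1,.016),(-.075,-.1,.016)]:
    u=proj(CW,seat+(q[0]+d)*X+q[1]*Y+[0,0,q[2]+.008]); print(u); cv2.circle(im,tuple(np.int32(np.round(u))),3,(0,0,255),1)
cv2.imwrite("pics/i.png",np.hstack([cv2.resize(im,(400,300)),cv2.resize(b,(398,300),interpolation=2)]))
```

```text
11.0167 -0.17307399061683057 8.290859287770955e-05 0.037080142358851265 [-0.1347 -1.55   -0.025 ] [-0.1439  0.0596 -0.0067] 0.3493679965322908
[276.1247 326.8809]
[275.5843 374.6092]
[414.4335 353.4432]
[136.2993 350.4499]
```

View pics/i.png

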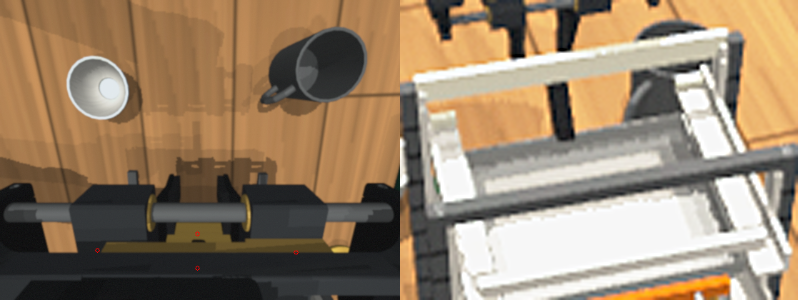

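jog_arm --pt "0 0 0 0" --pt "0 0 0 0" --pt "0 0 0 0" --pt "0 0 0 0" --pt "0 0 0 0" --pt "0 0 0 0" --pt "0 0 0 0" --pt "0 0 0 0" --hand 1 --force 30

```text
time_s: 11.78
tcp_pos: [0.5693, -0.0663, 0.2115]
orientation: [-0.0, 0.717, 0.697, 0.0]
ft_force: [-0.3, -0.3, -0.4]
width: 0.005
```

jog_arm --pt "0 -3 0 0" --pt "0 -6 0 0" --pt "0 -9 0 0" --pt "0 -12 0 0" --pt "0 -15 0 0" --pt "0 -17 0 0" --pt "0 -19 0 0" --pt "0 -20 0 0"

```text
time_s: 12.45
tcp_pos: [0.5693, -0.0868, 0.2116]
orientation: [0.0, 0.718, 0.696, -0.0]
ft_force: [0.6, -0.8, 0.7]
width: 0.005
```

jog_arm --pt "0 -2 0 0" --pt "0 -4 0 0" --pt "0 -6 0 0" --pt "0 -8 0 0" --pt "0 -10 0 0" --pt "0 -12 0 0" --pt "0 -12 0 0"

```text
time_s: 13.03
tcp_pos: [0.5692, -0.0989, 0.2115]
orientation: [0.0, 0.718, 0.696, -0.0]
ft_force: [-0.7, 0.8, -1.2]
width: 0.011
```

jog_arm --pt "0 -2 0 0" --pt "0 -4 0 0" --pt "0 -6 0 0" --pt "-1 -8 0 0" --pt "-1 -10 0 0" --pt "-1 -10 0 0"

```text
time_s: 13.53
tcp_pos: [0.5695, -0.1066, 0.212]
orientation: [-0.0, 0.717, 0.697, 0.002]
ft_force: [0.9, 6.0, 0.2]
width: 0.003
```

jog_arm --pt "0 -2 0 0" --pt "0 -4 0 0" --pt "0 -5 0 0" --pt "0 -5 0 0"

```text
time_s: 13.87
tcp_pos: [0.5694, -0.1108, 0.2119]
orientation: [-0.001, 0.717, 0.697, 0.002]
ft_force: [0.6, 5.2, 0.7]
width: 0.003
```

jog_arm --pt "0 -2 0 0" --pt "0 -4 0 0" --pt "0 -6 0 0" --pt "0 -8 0 0" --pt "0 -8 0 0"

```text
time_s: 14.28
tcp_pos: [0.5692, -0.118, 0.2118]
orientation: [-0.001, 0.717, 0.697, 0.002]
ft_force: [0.8, 8.1, 0.8]
width: 0.006
```

jog_arm --pt "0 -1 0 0" --pt "0 -3 0 0" --pt "0 -4 0 0" --pt "0 -5 0 0" --pt "0 -5 0 0"

```text
time_s: 14.7
tcp_pos: [0.5691, -0.1223, 0.2116]
orientation: [-0.002, 0.716, 0.698, 0.002]
ft_force: [0.5, 9.3, 0.9]
width: 0.004
```

jog_arm --pt "0 -1 0 0" --pt "0 -2 0 0" --pt "0 -3 0 0" --pt "0 -4 0 0" --pt "0 -4 0 0"

```text
time_s: 15.12
tcp_pos: [0.569, -0.1259, 0.2115]
orientation: [-0.002, 0.716, 0.698, 0.002]
ft_force: [1.0, 10.1, 1.6]
width: 0.005
```

jog_arm --pt "0 -1 0 0" --pt "0 -2 0 0" --pt "0 -3 0 0" --pt "0 -3 0 0"

```text
time_s: 15.45
tcp_pos: [0.5689, -0.1285, 0.2115]
orientation: [-0.003, 0.716, 0.698, 0.002]
ft_force: [0.5, 9.5, 2.5]
width: -0.0
```

jog_arm --pt "0 -1 0 0" --pt "0 -2 0 0" --pt "0 -3 0 0" --pt "0 -3 0 0"

```text
time_s: 15.78
tcp_pos: [0.5688, -0.1312, 0.2114]
orientation: [-0.003, 0.716, 0.698, 0.002]
ft_force: [-1.3, 11.2, 0.6]
width: 0.003
```

Run:
```python
from h import *
seat=np.array([.562,-.239,.1745]); a=np.radians(-92.4); X=np.array([np.cos(a),np.sin(a),0]);Y=np.array([-X[1],X[0],0])
s,T=tool(); P=T[:3,3]-seat; print(s["time_s"],P@X,P@Y,P[2],s["ft_force"],s["torque"])
im=snapshot("side"); cv2.imwrite("pics/side_push.png",im)
old=cv2.imread("pics/side0.png"); CS=cam("side")
for n,i in (("old",old),("now",im)):
    h=cv2.cvtColor(i,cv2.COLOR_BGR2HSV); m=(h[...,0]>6)&(h[...,0]<16)&(h[...,1]>215)&(h[...,2]>150)
    m[:270]=0;m[:,:250]=0; m[320:]=0;m[:,345:]=0
    y,x=np.nonzero(m); print(n,len(x))
    for c in (290,310,325):
        r=y[x==c]; print(c,r.min() if len(r) else None, r.max() if len(r) else None)
from numpy import array
for tr in (.065,.098): print(tr,[proj(CS,seat+(tr)*X+yy*Y+[0,0,.018]) for yy in (-.03,.05)])
# tray rim: column profiles between bars
g=cv2.cvtColor(im,cv2.COLOR_BGR2GRAY)
for c in (275,310): print(c,list(g[222:300:1,c]))
for d in (.015,.02,.025): print(d,[proj(CS,seat+(d+q)*X+yy*Y+[0,0,.016]) for q in (-.075,.075) for yy in (-.03,.05)])
```

```text
15.7833 -0.10800513733456452 0.0022704744895440635 0.03693896326913562 [-1.2761 11.2194  0.6427] [ 2.1266  0.0783 -0.0547]
old 230
290 296 298
310 292 295
325 289 292
now 358
290 305 309
310 302 306
325 299 303
0.065 [array([287.2352, 294.0801]), array([322.3486, 287.3965])]
0.098 [array([291.0127, 306.0232]), array([326.8884, 299.0224])]
275 [np.uint8(197), np.uint8(194), np.uint8(193), np.uint8(196), np.uint8(195), np.uint8(196), np.uint8(194), np.uint8(192), np.uint8(191), np.uint8(188), np.uint8(186), np.uint8(183), np.uint8(183), np.uint8(185), np.uint8(188), np.uint8(189), np.uint8(192), np.uint8(192), np.uint8(196), np.uint8(198), np.uint8(198), np.uint8(185), np.uint8(173), np.uint8(175), np.uint8(175), np.uint8(172), np.uint8(172), np.uint8(174), np.uint8(175), np.uint8(174), np.uint8(164), np.uint8(142), np.uint8(127), np.uint8(137), np.uint8(143), np.uint8(143), np.uint8(148), np.uint8(129), np.uint8(87), np.uint8(62), np.uint8(65), np.uint8(115), np.uint8(214), np.uint8(233), np.uint8(227), np.uint8(225), np.uint8(226), np.uint8(224), np.uint8(223), np.uint8(224), np.uint
[... 1232 characters left out ...]
49), np.uint8(252), np.uint8(223), np.uint8(165), np.uint8(163), np.uint8(224), np.uint8(252), np.uint8(248), np.uint8(247), np.uint8(247), np.uint8(247), np.uint8(247), np.uint8(247), np.uint8(247), np.uint8(247), np.uint8(248), np.uint8(248), np.uint8(231), np.uint8(215), np.uint8(228), np.uint8(240), np.uint8(247), np.uint8(221)]
0.015 [array([274.3795, 253.9963]), array([306.8385, 248.3374]), array([290.0674, 303.6559]), array([325.71 , 296.735])]
0.02 [array([274.8538, 255.4977]), array([307.4098, 249.8025]), array([290.6478, 305.4932]), array([326.4073, 298.5232])]
0.025 [array([275.3311, 257.0088]), array([307.9847, 251.2769]), array([291.2324, 307.3436]), array([327.1095, 300.324 ])]
```

jog_arm --pt "0 0 -2 0" --pt "0 0 -4 0" --pt "0 0 -6 0" --pt "0 0 -8 0" --pt "0 0 -10 0" --pt "0 0 -10 0"

```text
time_s: 16.33
tcp_pos: [0.5688, -0.1301, 0.2009]
orientation: [-0.003, 0.716, 0.698, 0.002]
ft_force: [-0.2, 11.8, 1.5]
width: 0.003
```

```bash
cat > m.py <<'E'
from h import *
seat=np.array([.562,-.239,.1745]); a=np.radians(-92.4); X=np.array([np.cos(a),np.sin(a),0]);Y=np.array([-X[1],X[0],0])
s,T=tool(); P=T[:3,3]-seat; print(s["time_s"],P@X,P@Y,P[2],s["ft_force"],s["torque"])
im=snapshot("side"); h=cv2.cvtColor(im,cv2.COLOR_BGR2HSV); m=(h[...,0]>6)&(h[...,0]<16)&(h[...,1]>215)&(h[...,2]>150)
m[:270]=0;m[:,:250]=0; m[320:]=0;m[:,345:]=0
y,x=np.nonzero(m); print("bar",[(c,y[x==c].min(),y[x==c].max()) for c in (290,310,325) if (x==c).any()])
g=cv2.cvtColor(im,cv2.COLOR_BGR2GRAY)
for c in (270,275,280): print(c,[int(v) for v in g[240:264,c]])
E
python3 m.py
```

```text
16.3333 -0.10913794564807063 0.0022474701316281425 0.026430138376340395 [-0.2384 11.8151  1.4634] [ 2.4347  0.0906 -0.0499]
bar [(290, np.int64(306), np.int64(310)), (310, np.int64(302), np.int64(306)), (325, np.int64(299), np.int64(303))]
270 [189, 193, 193, 186, 174, 173, 176, 179, 180, 175, 172, 168, 163, 156, 156, 160, 149, 140, 143, 147, 128, 86, 67, 66]
275 [196, 196, 196, 198, 185, 176, 175, 172, 175, 172, 172, 172, 174, 175, 171, 149, 140, 140, 147, 129, 92, 65, 66, 97]
280 [191, 186, 181, 180, 184, 174, 162, 170, 170, 175, 174, 173, 178, 185, 163, 140, 141, 144, 141, 104, 66, 64, 74, 148]
```

jog_arm --pt "0 -1 0 0" --pt "0 -2 0 0" --pt "0 -3 -1 0" --pt "0 -3 -1 0"

```text
time_s: 16.72
tcp_pos: [0.5687, -0.133, 0.2001]
orientation: [-0.004, 0.716, 0.698, 0.002]
ft_force: [0.5, 12.6, 0.8]
width: 0.006
```

jog_arm --pt "0 -1 0 0" --pt "0 -2 0 0" --pt "0 -3 -1 0" --pt "0 -3 -1 0"

```text
time_s: 17.05
tcp_pos: [0.5685, -0.1335, 0.1994]
orientation: [-0.005, 0.716, 0.698, 0.003]
ft_force: [-2.7, 18.8, 5.4]
width: 0.003
```

jog_arm --pt "0 -1 0 0" --pt "0 -1 0 0" --pt "0 -1 0 0"

```text
time_s: 17.3
tcp_pos: [0.5685, -0.1335, 0.1994]
orientation: [-0.006, 0.716, 0.698, 0.004]
ft_force: [-3.1, 21.2, 5.9]
width: 0.004
```

```bash
python3 m.py
python3 - <<'E'
import cv2
i=cv2.imread('pics/side0.png')
from h import *
s=snapshot("side"); t=snapshot("top"); w=snapshot("wrist")
a=cv2.resize(s[195:315,230:370],(467,400),interpolation=2); b=cv2.resize(t[165:285,300:400],(333,400),interpolation=2)
cv2.imwrite("pics/j.png",np.hstack([a,b]))
E
```

```text
17.3 -0.10571708764676145 0.0020872932404459297 0.02491219426087926 [-3.0881 21.1517  5.9133] [ 3.2116  0.8187 -0.9599]
bar [(290, np.int64(307), np.int64(312)), (310, np.int64(303), np.int64(308)), (325, np.int64(300), np.int64(305))]
270 [189, 192, 191, 198, 186, 175, 177, 181, 179, 176, 170, 169, 161, 157, 156, 159, 152, 140, 140, 147, 127, 85, 71, 64]
275 [197, 197, 195, 198, 196, 183, 173, 173, 172, 174, 172, 173, 174, 174, 177, 162, 140, 139, 144, 127, 89, 66, 67, 100]
280 [168, 192, 181, 180, 183, 185, 176, 168, 171, 174, 176, 174, 175, 180, 170, 144, 139, 144, 138, 104, 64, 68, 74, 149]
```

jog_arm --pt "0 2 0 0" --pt "0 4 0 -0.5" --pt "0 4 0 -1" --pt "0 4 0 -1.5" --pt "0 4 0 -1.5"

```text
time_s: 17.92
tcp_pos: [0.5687, -0.1337, 0.1995]
orientation: [-0.003, 0.725, 0.689, 0.002]
ft_force: [-0.8, 11.4, 2.4]
width: 0.004
```

jog_arm --pt "0 -1 0 0" --pt "0 -2 0 0" --pt "0 -3 0 0" --pt "0 -3 0 0"

```text
time_s: 18.25
tcp_pos: [0.5687, -0.1337, 0.1995]
orientation: [-0.005, 0.724, 0.689, 0.003]
ft_force: [-3.1, 17.0, 4.3]
width: 0.007
```

```bash
python3 m.py
```

```text
18.25 -0.10544758761571081 0.0022816052101991753 0.024979680768254103 [-3.1056 17.047   4.3127] [3.3555 0.4426 0.0999]
bar [(290, np.int64(307), np.int64(312)), (310, np.int64(303), np.int64(308)), (325, np.int64(300), np.int64(305))]
270 [190, 192, 192, 194, 184, 174, 176, 177, 179, 177, 173, 166, 160, 158, 155, 159, 152, 139, 143, 148, 130, 89, 65, 66]
275 [195, 196, 195, 196, 196, 186, 174, 172, 174, 171, 173, 174, 173, 175, 176, 162, 139, 143, 142, 131, 90, 68, 65, 99]
280 [170, 189, 183, 179, 181, 185, 177, 165, 168, 174, 173, 175, 178, 177, 168, 145, 139, 144, 141, 103, 65, 65, 76, 148]
```

jog_arm --pt "0 -1 0 0" --pt "0 -2 0 0" --pt "0 -2 0 0" --pt "0 -2 0 0"

```text
time_s: 18.63
tcp_pos: [0.5687, -0.1338, 0.1995]
orientation: [-0.006, 0.724, 0.69, 0.004]
ft_force: [-2.9, 20.7, 6.3]
width: 0.003
```

```bash
python3 m.py | head -2
python3 - <<'E'
from h import *
s=snapshot("side"); t=snapshot("top")
a=cv2.resize(s[195:315,230:370],(467,400),interpolation=2); b=cv2.resize(t[165:285,300:400],(333,400),interpolation=2)
cv2.imwrite("pics/j.png",np.hstack([a,b]))
E
```

```text
18.6333 -0.10537197765235251 0.0022790689723748855 0.024976386774130138 [-2.8536 20.7414  6.3049] [ 3.99    0.6181 -0.0041]
bar [(290, np.int64(307), np.int64(312)), (310, np.int64(303), np.int64(308)), (325, np.int64(300), np.int64(305))]
```

jog_arm --pt "0 3 0 0" --pt "0 6 0 0" --pt "0 8 -1 0" --pt "0 10 -1.5 0" --pt "0 12 -2 0" --pt "0 14 -2.5 0" --pt "0 16 -3 0" --pt "0 18 -3.5 0"

```text
time_s: 19.45
tcp_pos: [0.5693, -0.1281, 0.1979]
orientation: [0.002, 0.727, 0.687, 0.0]
ft_force: [-1.3, -0.9, 6.8]
width: 0.008
```

```bash
python3 m.py
```

```text
19.45 -0.11111396604501861 0.002678198849238352 0.02344308600573236 [-1.3059 -0.8972  6.7676] [-0.2416  0.2145 -0.0224]
bar [(290, np.int64(305), np.int64(309)), (310, np.int64(301), np.int64(306)), (325, np.int64(299), np.int64(303))]
270 [190, 192, 183, 173, 176, 175, 176, 177, 179, 175, 171, 168, 163, 157, 156, 160, 143, 140, 143, 147, 131, 86, 65, 66]
275 [194, 195, 194, 185, 175, 176, 175, 174, 172, 174, 172, 173, 175, 176, 167, 145, 137, 142, 146, 128, 89, 64, 67, 98]
280 [194, 186, 183, 183, 174, 163, 166, 171, 171, 173, 174, 173, 179, 182, 157, 141, 143, 144, 140, 103, 64, 68, 72, 150]
```

jog_arm --pt "0 0 1 0" --pt "0 0 2 0" --pt "0 0 3 0" --pt "0 0 3 0"

```text
time_s: 19.83
tcp_pos: [0.5689, -0.1244, 0.199]
orientation: [-0.001, 0.726, 0.688, 0.001]
ft_force: [1.4, 5.2, 0.6]
width: 0.007
```

```bash
python3 m.py
python3 - <<'E'
from h import *
s=snapshot("side")
cv2.imwrite("pics/k.png",cv2.resize(s[195:315,230:370],(700,600),interpolation=2))
E
```

```text
19.8333 -0.11474492646372947 0.0021019539262442754 0.024538625292123334 [1.4313 5.1904 0.6084] [ 0.9994 -0.2297 -0.0608]
bar [(290, np.int64(303), np.int64(308)), (310, np.int64(300), np.int64(304)), (325, np.int64(297), np.int64(301))]
270 [193, 183, 172, 174, 176, 178, 176, 180, 178, 175, 170, 169, 164, 161, 159, 139, 135, 142, 144, 144, 129, 87, 66, 63]
275 [195, 196, 187, 173, 176, 176, 174, 174, 172, 174, 173, 172, 169, 167, 147, 135, 143, 142, 147, 129, 88, 66, 62, 91]
280 [194, 186, 183, 180, 174, 166, 168, 168, 171, 173, 174, 176, 179, 153, 135, 141, 142, 144, 141, 104, 68, 63, 67, 193]
```

jog_arm --pt "0 2 0 0" --pt "0 4 0 0" --pt "0 6 0 0" --pt "0 8 0 0" --pt "0 8 0 0"

```text
time_s: 20.35
tcp_pos: [0.5685, -0.1177, 0.199]
orientation: [-0.0, 0.726, 0.687, 0.0]
ft_force: [2.4, 5.5, 0.5]
width: 0.005
```

```bash
python3 m.py
```

```text
20.35 -0.12146184674094068 0.0013843834996065535 0.024548819667827154 [2.3635 5.5381 0.4947] [ 0.8814 -0.2692  0.0331]
bar [(290, np.int64(301), np.int64(305)), (310, np.int64(297), np.int64(301)), (325, np.int64(294), np.int64(298))]
270 [178, 174, 173, 173, 175, 176, 177, 179, 178, 176, 172, 167, 154, 140, 135, 133, 137, 142, 143, 146, 129, 87, 62, 58]
275 [196, 186, 173, 180, 176, 176, 175, 173, 173, 173, 176, 173, 148, 130, 135, 140, 143, 144, 148, 129, 89, 65, 62, 117]
280 [205, 201, 183, 166, 168, 169, 170, 171, 170, 175, 176, 152, 131, 133, 135, 142, 145, 144, 143, 105, 66, 62, 78, 194]
```

jog_arm --pt "0 1.5 0 0" --pt "0 3 0 0" --pt "0 4.5 0 0" --pt "0 6 0 0" --pt "0 7.5 0 0" --pt "0 9 0 0" --pt "0 11 0 0" --pt "0 13 0 0"

```text
time_s: 21.07
tcp_pos: [0.568, -0.1076, 0.1992]
orientation: [0.001, 0.727, 0.687, -0.001]
ft_force: [0.6, -0.3, -0.6]
width: 0.009
```

jog_arm --pt "0 10 0 0" --pt "0 20 0 0" --pt "0 35 0 0" --pt "0 50 0 0" --pt "0 50 0 0" --pt "0 50 0 0"

```text
time_s: 21.57
tcp_pos: [0.5682, -0.0538, 0.1989]
orientation: [-0.0, 0.725, 0.688, -0.0]
ft_force: [-0.4, -0.2, -0.0]
width: 0.008
```

```bash
python3 m.py
python3 - <<'E'
from h import *
s=snapshot("side"); t=snapshot("top")
a=cv2.resize(s[195:315,230:370],(467,400),interpolation=2); b=cv2.resize(t[165:285,300:400],(333,400),interpolation=2)
cv2.imwrite("pics/l.png",np.hstack([a,b]))
E
```

```text
21.5667 -0.18530852149124669 -0.0015936401202517802 0.024377920654609114 [-0.3716 -0.2047 -0.0175] [-0.1994  0.077   0.0228]
bar [(290, np.int64(300), np.int64(302)), (310, np.int64(296), np.int64(298)), (325, np.int64(293), np.int64(295))]
270 [171, 173, 171, 175, 175, 175, 175, 179, 181, 176, 150, 128, 132, 139, 167, 183, 159, 137, 143, 146, 129, 85, 63, 52]
275 [171, 174, 175, 178, 176, 177, 173, 174, 179, 154, 131, 133, 136, 164, 184, 160, 139, 143, 143, 130, 89, 65, 57, 167]
280 [124, 110, 125, 183, 201, 201, 200, 195, 151, 128, 135, 134, 164, 185, 166, 147, 139, 147, 140, 103, 61, 62, 96, 224]
```

View pics/l.png

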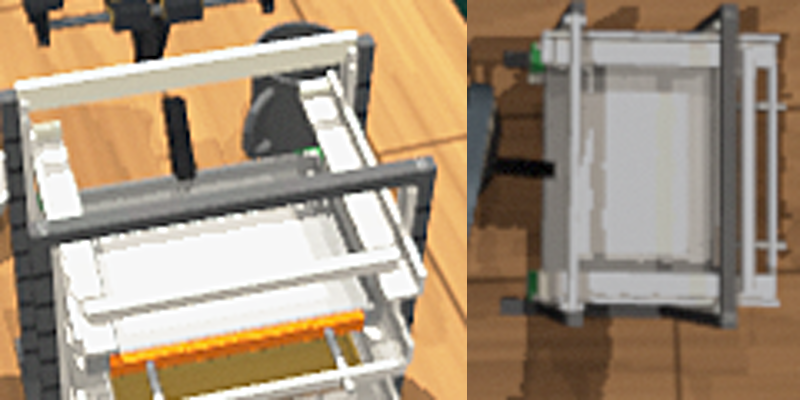

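```bash
python3 m.py | head -2; python3 -c "
from rig import bot; print(bot.close_job())"
```

```text
21.7167 -0.1828115962080214 -0.0014751295571410203 0.024649763770163924 [ 0.1156 -0.7773 -0.2044] [-0.0895  0.0312 -0.0415]
bar [(290, np.int64(300), np.int64(302)), (310, np.int64(297), np.int64(298)), (325, np.int64(293), np.int64(295))]
the job is handed in; nothing more can be done
None
```

The tray is on the middle (green) rails and the job is handed in at about 21.7 s. No verdict was reported.

**What I did:** The moves allow no tilting of the tool, so I could not lean the gripper as suggested.
- I gripped the handle upright and carried the tray in over the lips, then set its front edge down on them with its far edge on the rails.
- I let go and pushed the handle from behind with shut fingers until the bar came up firm, at 17 to 21 N at the wrist with no further travel.
- I then backed off slowly so the spring returned the tray against the lips, and withdrew.

**Last checks:**
- **Position:** in the camera pictures the tray lies level, with its front edge right behind both lips. The rim line is within about 0.3 px of where a seated tray should show.
- **Spring bar:** it is still pressed in by roughly 11 mm.
- **Robot:** it stands clear, and the wrist force is about zero.
- **Other pieces:** nothing looked displaced in the pictures, but I did not measure them again.

**What went wrong or is unsure:**
- Setting the tray on the lips pressed with up to about 26 N at the wrist before I eased off.
- The first press to the stop also brought the gripper's body against the label bar at about 21 N. I turned the tool 1.5 degrees and pressed again. The wrist moments then put nearly all the force on the handle.
- While backing off, the tool pressed down on the handle with about 7 N until I raised it.
- The bar's full 33 mm of travel and its force are inferred from the camera and the wrist, not measured directly.

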